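# Wipe the tamper's base and hold it up for inspection

### The arm

A 6-joint arm with a two-finger parallel gripper is mounted at the origin on a cart in front of the work surface, level with it; the furniture and walls round the work are solid. World frame = base frame: x ahead of the robot, y to its left, z up, the work surface at z = 0. Lengths are in m, angles in rad, forces in N, time in s.
With the tool pointing down it reaches from about 0.25 to 0.725 m from the base axis. Payload 4 kg.
Tool frame: the origin (TCP) lies midway between the tips of the shut fingers; the grasp point (between the pads) lies bot.pinch_z behind it (bot.pinch_z is the distance from the TCP to the grasp point, in m); z points along the fingers, y is the line along which they close (so a half turn about z gives the same grasp; the last joint's range is limited). The gripper opens to 85 mm and grips with 20 to 120 N. Pads are 22 mm wide; open, the fingers measure 114 mm over their backs; the gripper's body (76 mm by 85 mm) begins 54 mm behind the grasp point. The pads swing forward as they close: fully open they stand 13 mm farther back than shut.
Start: joints at [-1.154, 0.241, 0.005, 1.335, 0, 1.571], TCP at [0.202, -0.457, 0.231] pointing down, gripper open.
Joint ranges: [-2.72, 2.72], [-1.05, 1.87], [-1.09, 1.28], [-1.99, 2.15], [-1.42, 1.44], [-3.14, 3.14]. Speed limits (rad/s): [2.79, 2.79, 3.14, 3.14, 3.14, 3.14].

### API

Orientations are given as a unit quaternion [x, y, z, w].
In Python, from workcell import bot gives the robot as it stands.
- The arm moves only by the tool jog_arm, called by a JSON object that holds its "fn" and its "kwargs", one argument or row to a line. Schema: {"type":"object","properties":{"increments":{"type":"object","properties":{"rx":{"type":"array","items":{"type":"number"},"minItems":1,"maxItems":10},"ry":{"type":"array","items":{"type":"number"},"minItems":1,"maxItems":10},"rz":{"type":"array","items":{"type":"number"},"minItems":1,"maxItems":10},"tx":{"type":"array","items":{"type":"number"},"minItems":1,"maxItems":10},"ty":{"type":"array","items":{"type":"number"},"minItems":1,"maxItems":10},"tz":{"type":"array","items":{"type":"number"},"minItems":1,"maxItems":10},"finger_gap":{"type":"array","items":{"type":"number"},"minItems":1,"maxItems":10}},"additionalProperties":false,"required":["rx","ry","rz","tx","ty","tz","finger_gap"]},"only":{"type":"string"},"quiet":{"type":"boolean"},"lines":{"type":"string"}},"required":["increments"],"additionalProperties":false}. increments is an object with one list for each field, all of the same length, 1 to 10, a row being the entries at one place: rx, ry, rz (a rotation vector in units of 0.2 rad), tx, ty, tz (the shift in units of 50 mm), finger_gap (the finger opening in m); each row is the pose to reach, as a shift and turn from the pose commanded when the call began, along the tool's axes at that moment; what a row does not reach only later rows make up. A row lasts 1/8 s, in which the tool goes at most 0.0625 m and 0.188 rad, less where a joint would pass 70% of its speed; a pose out of reach is approached as far as the arm can. The fingers move at their own pace and stop on an object; the grip force is fixed at half the most. Time passes only in rows, so rows that do not move let the fingers close. The tool returns the time, the measured TCP pose, the force, the opening and the grip force at its end. only (a regular expression) keeps the lines of the reply that match it, lines (a string "A,B") keeps lines A to B, and quiet returns only ok. Input that does not fit is refused with a message, and nothing moves.
- bot.get_obs(): the state, without advancing time (a new reading comes with each control period).
- bot.camera(name): name is "side" or "top"; returns the picture (400x640x3 uint8, red, green, blue); there is no depth.
- bot.calibration(name): a dict with "mtx" (3x3 intrinsics, pixels), "R" (3x3) and "t" (3): a world point X has camera coordinates R X + t. Camera axes: x right, y down, z forward; pixel columns grow to the right and rows downward; lengths in m; the calibration is good to about 2 mm. A picture is of the moment at which its call begins. calibration takes no time and is no camera call.
- bot.job_done(): hands the job in; it is judged then, once.
The state is a dict: "clock": time; "joint_pos": joint angles; "joint_vel": joint speeds; "tau": joint torques, N m; "eef_pos": TCP position; "tool_rot": TCP orientation; "ft_force": force on the tool from outside, world axes, zero at the start; "ft_torque": the same for the moment, N m; "grip_width": finger opening in m; "grasp_force": force on a finger pad.
Only numpy, scipy, OpenCV 4.12 (cv2) and the standard library are available. Lean on these libraries where they do the work, as an engineer would, in place of code of your own. Each camera call takes 0.05 s, during which the arm holds its last target. There are 200 camera calls.

### The job

Draw the wooden-handled tamper up out of its socket in the station, set its flat base on the red-marked end of the sprung rubber wiping pad and wipe it along the middle of the pad to the other end in one slow stroke, keeping the base flat and the pad pressed down a few millimetres all the way (gently, under 25 N). Then raise it about 20 cm above the counter, tip it over by about 45 degrees so that its underside can be inspected, and finish holding it there, still, in the gripper. Leave the leveller in its socket and do not disturb the other things on the counter.

Things in the scene. Friction and masses are not known exactly. Their poses are not given: they have to be found in the camera images.
- tamper: Coffee tamper, loose, 0.3 to 0.6 kg: round flat steel base 58 mm across and 26 mm tall, above it a walnut handle at most 34 mm thick, 90 mm tall in all. Origin at the centre of the underside of the base, z along the handle to its top. It stands upright in one of the station's two sockets. Grip the handle from above, about 60 to 75 mm above the origin.
- leveller: Coffee leveller, a plain metal disc 60 mm across and 33 mm tall with no handle, in the other socket of the station; leave it there. Origin at the centre of its underside.
- station: Dark wooden block, fixed, 92 (x) x 178 (y) x 24 mm, with two round sockets 64 mm wide and 18 mm deep, centred 43 mm either side of the middle along its y. Origin at the centre of its underside. It and the wiping stand lie left and right of the robot's middle line (sides swap), before the espresso machine, whose upright face is at x = 0.61 m, 0.49 m tall: keep hand and wrist clear of it.
- wiper: Wiping stand, fixed: black tray with a low metal frame, 104 (x) x 234 (y) x 18 mm, with the ribbed rubber pad sitting in it. Origin at the centre of the underside; y runs along the pad towards its red-marked end.
- pad (a joint): How far the sprung rubber pad is pressed down, 0 (up) to 0.010 m (bottomed). The pad is 88 x 218 mm, its top 30 mm above the counter when up, and sinks level; it starts to move at about 2 N and takes about 1 N more per mm. It pops up again by itself.
- wipe_start (a point): Point on top of the unpressed pad (30 mm above the counter), on its middle line, 67 mm from the middle towards the red band across one end: where the base is set down to begin the stroke.
- wipe_finish (a point): The same at the other, unmarked end of the pad, 67 mm from its middle: where the stroke ends.
- lids: Bystander: stack of black cup lids, 85 mm across, 39 mm tall; origin at the centre of its underside.
- jug: Bystander: steel milk jug with handle, 88x117x111 mm; origin at the centre of its underside.
- cup: Bystander: black coffee cup, 82x108x56 mm; origin at the centre of its underside.
- server: Bystander: glass coffee server, 103 mm across, 115 mm tall; origin at the centre of its underside.
- glass: Bystander: clear tumbler, 63 mm across, 84 mm tall; origin at the centre of its underside.
- scoop: Bystander: steel bean scoop, 134 mm long, 20 mm tall; origin at the centre of its underside.

How it is judged:
On the way, in this order (a step that is already met when the one before it is completed fails the run):
1. the tamper is drawn out of its socket, held in the fingers (height (world z) of tamper above 0.06 m and contact force between the fingers and tamper above 1 N), for 0.1 s.
2. held, with its base flat on the pad and pressing it down, the tamper is over the red-marked end (y of tamper in the frame of wiper between 0.05 and 0.1 m and x of tamper in the frame of wiper between -0.03 and 0.03 m and value of joint pad above 0.002 m and contact force between tamper and wiper above 2 N and angle between tamper's own z axis and vertical below 0.17 rad and contact force between the fingers and tamper above 1 N), for 0.05 s.
3. held, with its base flat on the pad and pressing it down, the tamper is a quarter of the way (y of tamper in the frame of wiper between 0.022 and 0.042 m and x of tamper in the frame of wiper between -0.03 and 0.03 m and value of joint pad above 0.002 m and contact force between tamper and wiper above 2 N and angle between tamper's own z axis and vertical below 0.17 rad and contact force between the fingers and tamper above 1 N), for 0.05 s.
4. held, with its base flat on the pad and pressing it down, the tamper is in the middle (y of tamper in the frame of wiper between -0.01 and 0.01 m and x of tamper in the frame of wiper between -0.03 and 0.03 m and value of joint pad above 0.002 m and contact force between tamper and wiper above 2 N and angle between tamper's own z axis and vertical below 0.17 rad and contact force between the fingers and tamper above 1 N), for 0.05 s.
5. held, with its base flat on the pad and pressing it down, the tamper is three quarters of the way (y of tamper in the frame of wiper between -0.042 and -0.022 m and x of tamper in the frame of wiper between -0.03 and 0.03 m and value of joint pad above 0.002 m and contact force between tamper and wiper above 2 N and angle between tamper's own z axis and vertical below 0.17 rad and contact force between the fingers and tamper above 1 N), for 0.05 s.
6. held, with its base flat on the pad and pressing it down, the tamper is at the far end (y of tamper in the frame of wiper between -0.1 and -0.05 m and x of tamper in the frame of wiper between -0.03 and 0.03 m and value of joint pad above 0.002 m and contact force between tamper and wiper above 2 N and angle between tamper's own z axis and vertical below 0.17 rad and contact force between the fingers and tamper above 1 N), for 0.05 s.
At the end, for the whole second after the job is handed in: The program finishes while the fingers hold the tamper (over 2 N), its underside's centre more than 17 cm above the counter, its axis tipped 0.6 to 1.0 rad (34 to 57 degrees) from vertical, at rest; the pad is up again and the leveller within 20 mm of where it was (height (world z) of tamper above 0.17 m and angle between tamper's own z axis and vertical between 0.6 and 1 rad and contact force between the fingers and tamper above 2 N and linear speed of tamper below 0.03 m/s and angular speed of tamper below 0.15 rad/s and value of joint pad below 0.0015 m and distance of leveller from where it was at the start of the episode below 0.02 m); the arm keeps its last pose, push and grip.
It fails at once if the tamper bears on the wiping pad with more than 25 N (contact force between tamper and wiper above 25 N).
It fails at once if the leveller is shifted or lifted more than 20 mm (distance of leveller from where it was at the start of the episode above 0.02 m).
It fails at once if another thing on the counter is moved by more than 30 mm or tipped over (distance of any of lids, jug, cup, server, glass, scoop from where it was at the start of the episode above 0.03 m or angle between any of lids, jug, cup, server, glass, scoop's own z axis and vertical above 0.4 rad).
It also fails if it takes over 64 s, if anything falls off the work surface, if the arm or the gripper's body presses on something with over 40 N, if the wrist force passes 120 N, or if a joint passes its speed limit or range.

## Working session

There is one attempt and no reset: what is moved stays moved. The work goes in short steps, Python scripts to look and compute and a tool call to move; the robot and the scene stay as the last step left them, time stands still between calls to the robot, and variables do not carry over. Pictures are saved under pics/ and viewed, at most 10 in all, crops included, and the job is handed in when it is done.

```bash
ls; mkdir -p pics; python3 - <<'E'
from workcell import bot
import cv2
print(bot.get_obs(), bot.pinch_z)
for n in("top","side"):
    cv2.imwrite(f"pics/{n}0.png",bot.camera(n)[:,:,::-1]); print(bot.calibration(n))
E
```

```text
pics
workcell.py
{'clock': 0.0, 'joint_pos': array([-1.15402164e+00,  2.41425829e-01,  3.70923862e-03,  1.33518293e+00,
       -1.29470714e-05,  1.57081197e+00]), 'joint_vel': array([-0.00040282, -0.00031243,  0.00048733,  0.00148571, -0.00111689,
        0.00124936]), 'tau': array([ 5.96750633e-04, -3.72319543e+01,  2.52407008e+01,  1.68404868e-02,
        9.17958369e-05, -9.55798555e-06]), 'eef_pos': array([ 0.20214683, -0.45662245,  0.23040081]), 'tool_rot': array([ 9.78366893e-01,  2.06874641e-01, -2.23898806e-04, -1.02750733e-03]), 'ft_force': array([ 0.1078895 ,  0.01816736, -0.63031288]), 'ft_torque': array([0.00725816, 0.06288755, 0.01339502]), 'grasp_force': 0.0, 'grip_width': 0.08527022193484946} 0.0187
{'mtx': array([[468.83828168,   0.        , 315.24244795],
       [  0.        , 468.83828168, 195.93449611],
       [  0.        ,   0.        ,   1.        ]]), 'R': array([[-0.01606747, -0.99983851,  0.00804911],
       [-0.9514021 ,  0.01281211, -0.30768473],
       [ 0.30753192, -0.01260165, -0.95145432]]), 't': array([0.02954891, 0.46385207, 1.5459849 ])}
{'mtx': array([[417.91632178,   0.        , 322.07035525],
       [  0.        , 417.91632178, 195.82469067],
       [  0.        ,   0.        ,   1.        ]]), 'R': array([[ 0.99902207, -0.03591571,  0.02578711],
       [ 0.0081062 , -0.42456129, -0.90536291],
       [ 0.04346496,  0.90468656, -0.42385496]]), 't': array([-0.49377675,  0.0666903 ,  1.59459349])}
```

View pics/top0.png

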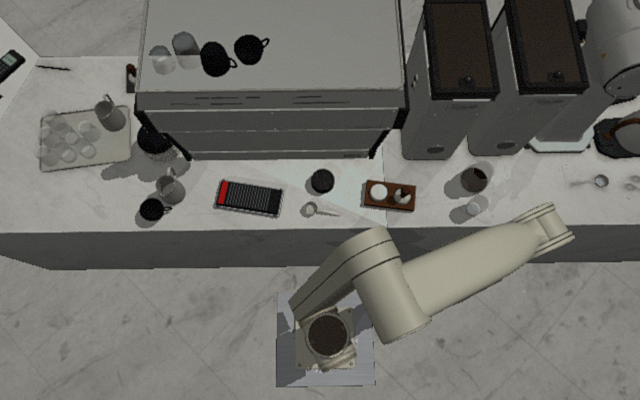

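View pics/side0.png

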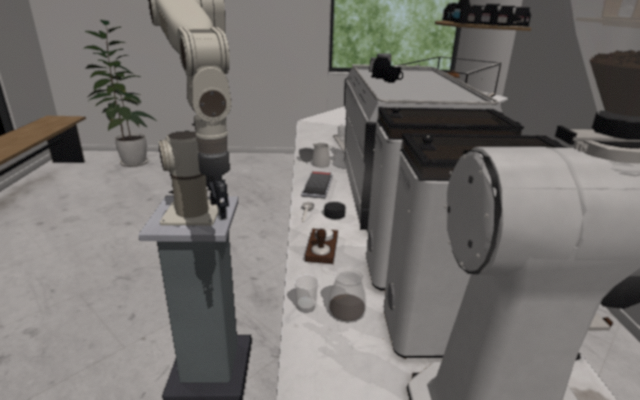

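```bash
python3 - <<'E'
import cv2,numpy as np
t=cv2.imread("pics/top0.png");s=cv2.imread("pics/side0.png")
a=cv2.resize(t[165:225,200:300],(800,480),interpolation=cv2.INTER_CUBIC)[:,:800]
a=cv2.resize(t[170:225,205:295],(400,244),interpolation=cv2.INTER_CUBIC)
b=cv2.resize(t[170:225,345:435],(400,244),interpolation=cv2.INTER_CUBIC)
c=cv2.resize(s[215:270,275:365],(400,244),interpolation=cv2.INTER_CUBIC)
d=cv2.resize(s[160:215,275:365],(400,244),interpolation=cv2.INTER_CUBIC)
cv2.imwrite("pics/z.png",np.vstack([np.hstack([a,b]),np.hstack([c,d])]))
E
```

```text
(no output)
```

View pics/z.png

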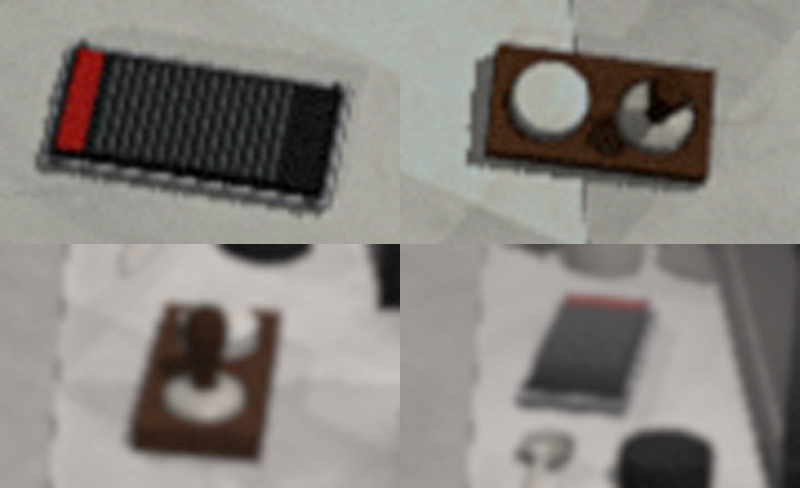

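```bash
cat > h.py <<'E'
from workcell import bot
import numpy as np
def ray(n,u,v,z):
    c=bot.calibration(n);C=-c["R"].T@c["t"];d=c["R"].T@np.linalg.inv(c["mtx"])@[u,v,1]
    return C+d*(z-C[2])/d[2]
def proj(n,X):
    c=bot.calibration(n);p=c["mtx"]@(c["R"]@np.array(X)+c["t"]);return p[:2]/p[2]
E
python3 - <<'E'
from h import *
np.set_printoptions(precision=4,suppress=True)
f=lambda n,ox,oy,x,y,z:ray(n,(x+.5)/4.444-.5+ox,(y+.5)/4.444-.5+oy,z)
print("lev",f("top",345,170,149,98,.039),"tamp base",f("top",345,170,257,116,.032))
print("side lev",f("side",275,215,222,333-244,.039),"tamp base",f("side",275,215,205,395-244,.03),"handle top",f("side",275,215,207,320-244,.09))
P=[f("top",205,170,x,y,.03) for x,y in((80,47),(340,88),(324,196),(54,152))];print("pad",np.array(P),np.mean(P,0),P[1]-P[0],P[2]-P[1])
S=[f("top",345,170,x-400,y,.024) for x,y in((501,43),(714,70),(707,180),(488,150))];print("st",np.array(S),np.mean(S,0))
P=[f("side",275,160,x-400,y-244,.03) for x,y in((566,297),(648,302),(622,400),(524,396))];print("padside",np.array(P),np.mean(P,0))
E
```

```text
lev [ 0.4881 -0.2009  0.039 ] tamp base [ 0.4741 -0.2875  0.032 ]
side lev [ 0.4936 -0.2225  0.039 ] tamp base [ 0.4786 -0.295   0.03  ] handle top [ 0.4787 -0.2914  0.09  ]
pad [[0.5419 0.353  0.03  ]
 [0.5042 0.1433 0.03  ]
 [0.4144 0.1553 0.03  ]
 [0.4536 0.3696 0.03  ]] [0.4785 0.2553 0.03  ] [-0.0377 -0.2097  0.    ] [-0.0898  0.012   0.    ]
st [[ 0.5407 -0.1669  0.024 ]
 [ 0.5152 -0.3383  0.024 ]
 [ 0.4227 -0.3251  0.024 ]
 [ 0.45   -0.152   0.024 ]] [ 0.4821 -0.2456  0.024 ]
padside [[0.4599 0.3665 0.03  ]
 [0.5448 0.355  0.03  ]
 [0.5078 0.1135 0.03  ]
 [0.4178 0.1204 0.03  ]] [0.4825 0.2389 0.03  ]
```

The manual's scale: shifts go in units of 50 mm and turns go in units of 0.2 rad. Converting my numbers, 0.05 m is 1, -0.0435 m is -0.87, 0.576 rad is 2.88.

```bash
cat >> h.py <<'E'
from scipy.spatial.transform import Rotation as Rn
def go(X,yaw=None,tilt=0):
    "tool-axis shift/turn to TCP X, tool pointing down with x axis at yaw"
    o=bot.get_obs();R=Rn.from_quat(o["tool_rot"])
    print("shift",(R.inv().apply(np.array(X)-o["eef_pos"])).round(4))
    if yaw is not None: print("turn",(R.inv()*Rn.from_euler("z",yaw)*Rn.from_euler("x",np.pi)).as_rotvec().round(4))
E
python3 -c "
from h import *
go([.475,-.289,.16],-.16)
for p in ((172,180),(152,205),(475,205),(321,180)): print(ray('top',*p,.05))"
```

```text
shift [ 0.3173 -0.0427  0.0706]
turn [-1.800e-03  5.000e-04  5.768e-01]
[0.53767947 0.52769004 0.05      ]
[0.44622683 0.58979472 0.05      ]
[ 0.4308862  -0.53509634  0.05      ]
[0.53074796 0.00101827 0.05      ]
```

{"fn": "jog_arm", "kwargs": {
  "increments": {"rx":[0,0,0,0,0,0,0,0],"ry":[0,0,0,0,0,0,0,0],"rz":[0.9,1.8,2.5,2.88,2.88,2.88,2.88,2.88],"tx":[1.2,2.4,3.6,4.8,5.8,6.36,6.36,6.36],"ty":[-0.16,-0.32,-0.48,-0.66,-0.8,-0.87,-0.87,-0.87],"tz":[0,0.2,0.6,1,1.4,1.4,1.4,1.4],"finger_gap":[0.085,0.085,0.085,0.085,0.085,0.085,0.085,0.085]}
}}

```text
clock: 1.1
eef_pos: [0.475, -0.2887, 0.1609]
tool_rot: [0.997, -0.079, -0.001, -0.0]
ft_force: [-0.2, -0.1, -0.0]
grip_width: 0.0848
grasp_force: 0.0
```

```bash
python3 - <<'E'
from h import *
go([.475,-.289,.05],-.16)
import cv2
cv2.imwrite("pics/t1.png",cv2.resize(bot.camera("top")[130:250,330:490,::-1],(640,480),interpolation=2))
E
```

```text
shift [0.0002 0.0003 0.1109]
turn [-0.0001  0.0013  0.0009]
```

View pics/t1.png

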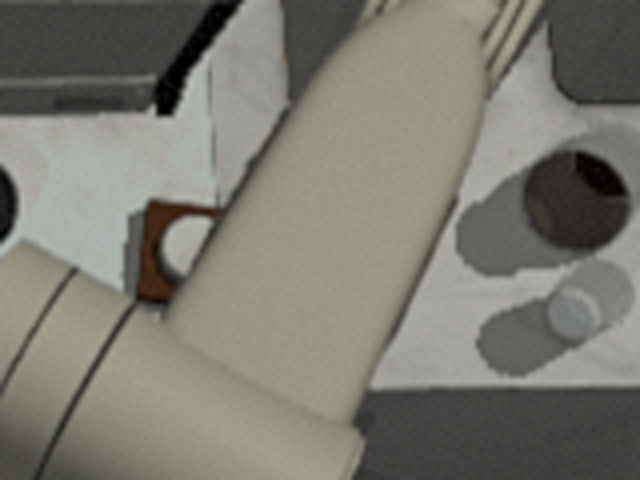

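{"fn": "jog_arm", "kwargs": {
  "increments": {"rx":[0,0,0,0,0,0,0,0,0,0],"ry":[0,0,0,0,0,0,0,0,0,0],"rz":[0,0,0,0,0,0,0,0,0,0],"tx":[0,0,0,0,0,0,0,0,0,0],"ty":[0,0,0,0,0,0,0,0,0,0],"tz":[0.8,1.5,2,2.22,2.22,2.22,2.22,2.22,2.22,2.22],"finger_gap":[0.085,0.085,0.085,0.085,0.085,0.0,0.0,0.0,0.0,0.0]}
}}

```text
clock: 2.4
eef_pos: [0.4765, -0.2887, 0.0514]
tool_rot: [0.997, -0.079, 0.001, 0.0]
ft_force: [-0.4, 1.6, 5.7]
grip_width: 0.0316
grasp_force: 58.9
```

```bash
python3 - <<'E'
from h import *
import cv2
cv2.imwrite("pics/s1.png",cv2.resize(bot.camera("side")[190:280,260:380,::-1],(640,480),interpolation=2))
E
```

```text
(no output)
```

View pics/s1.png

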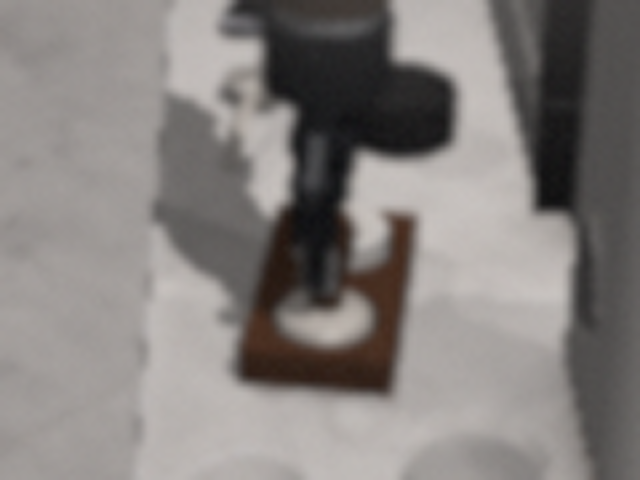

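The fingers hold the handle (opening 31.6 mm, 59 N), base still flat in its socket around crop pixel (325,315). Lifting straight up.

{"fn": "jog_arm", "kwargs": {
  "increments": {"rx":[0,0,0,0,0,0,0],"ry":[0,0,0,0,0,0,0],"rz":[0,0,0,0,0,0,0],"tx":[0,0,0,0,0,0,0],"ty":[0,0,0,0,0,0,0],"tz":[-0.2,-0.5,-0.9,-1.4,-1.8,-2,-2],"finger_gap":[0.0,0.0,0.0,0.0,0.0,0.0,0.0]}
}}

```text
clock: 3.32
eef_pos: [0.4759, -0.2889, 0.151]
tool_rot: [0.997, -0.08, 0.001, 0.0]
ft_force: [0.3, 0.1, -5.7]
grip_width: 0.0317
grasp_force: 59.8
```

```bash
python3 - <<'E'
from h import *
go([.4906,.3212,.15],-.17)
import cv2
cv2.imwrite("pics/s2.png",cv2.resize(bot.camera("side")[150:270,260:420,::-1],(640,480),interpolation=2))
E
```

```text
shift [-8.230e-02 -6.047e-01  6.000e-04]
turn [ 0.0006 -0.0013  0.0107]
```

View pics/s2.png

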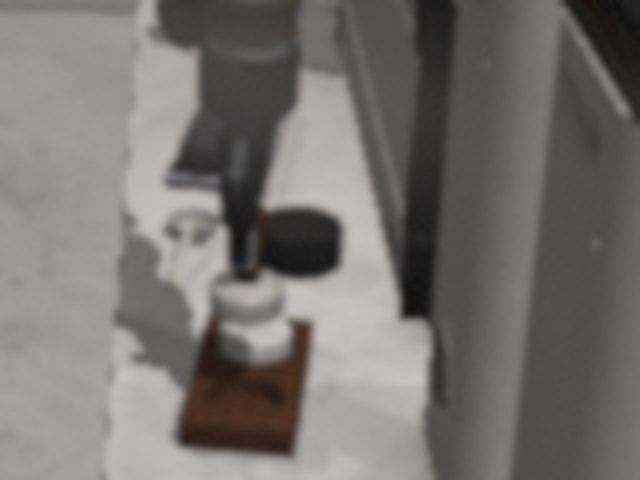

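The tamper is out of its socket and hanging upright in the fingers (base at about (250,295) in the crop); the leveller is still in place. Carrying it over to the pad.

{"fn": "jog_arm", "kwargs": {
  "increments": {"rx":[0,0,0,0,0,0,0,0,0,0],"ry":[0,0,0,0,0,0,0,0,0,0],"rz":[0,0,0,0,0,0,0,0,0,0],"tx":[-0.06,-0.2,-0.34,-0.5,-0.64,-0.8,-0.94,-1.08,-1.24,-1.4],"ty":[-0.4,-1.4,-2.5,-3.6,-4.7,-5.8,-6.9,-8,-9.1,-10.2],"tz":[0,0,0,0,0,0,0,0,0,0],"finger_gap":[0,0,0,0,0,0,0,0,0,0]}
}}

```text
clock: 4.62
eef_pos: [0.4728, -0.0227, 0.1503]
tool_rot: [0.999, -0.039, -0.0, -0.025]
ft_force: [0.2, -0.3, -4.0]
grip_width: 0.0321
grasp_force: 60.5
```

{"fn": "jog_arm", "kwargs": {
  "increments": {"rx":[0,0,0,0,0],"ry":[0,0,0,0,0],"rz":[0.05,0.05,0.05,0.05,0.05],"tx":[-0.12,-0.2,-0.246,-0.246,-0.246],"ty":[-0.9,-1.6,-1.894,-1.894,-1.894],"tz":[0,0,0,0,0],"finger_gap":[0,0,0,0,0]}
}}

```text
clock: 5.25
eef_pos: [0.4668, 0.0197, 0.1551]
tool_rot: [0.999, -0.008, -0.002, -0.046]
ft_force: [0.3, 0.4, -4.0]
grip_width: 0.0318
grasp_force: 60.6
```

```bash
python3 - <<'E'
from h import *
go([.4906,.3212,.0784],-.17)
import cv2
t=bot.camera("top");s=bot.camera("side")
a=cv2.resize(t[150:240,180:300,::-1],(400,300),interpolation=2)
b=cv2.resize(s[130:220,260:380,::-1],(400,300),interpolation=2)
cv2.imwrite("pics/p.png",np.hstack([a,b]))
print(proj("side",[.4906,.3212,.105]))
E
```

```text
shift [ 0.0191 -0.2935  0.104 ]
turn [-0.0915  0.0109  0.1532]
[319.26815688 159.741775  ]
```

View pics/p.png

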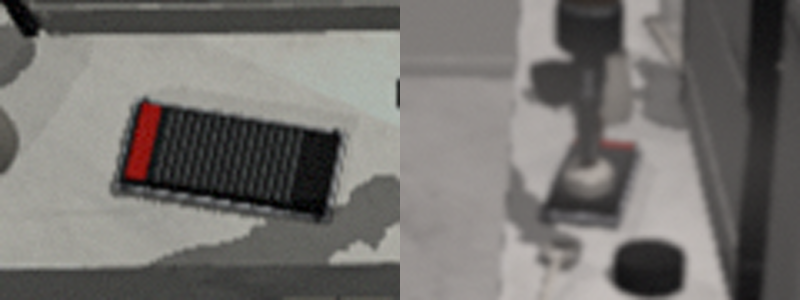

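```bash
python3 - <<'E'
from h import *
o=bot.get_obs();print(o["joint_pos"].round(3),o["joint_vel"].round(3),o["ft_force"])
E
```

```text
[-0.018  0.229 -0.22   1.126  0.092  3.141] [-0.003 -0.    -0.001 -0.001  0.001  0.001] [-0.82789614  0.03511009 -4.75249295]
```
Joint 6 at limit 3.14. So I need to have the opposite half... J6 grows as J1 grows with constant yaw. Start j6=1.571 with j1=-1.154, yaw=0.417 (2a). tool yaw = ... at j1=-1.154, j6=pi/2, 2a=0.417. yaw = j1 - j6 + pi (=.417). At target y .321: j1=0.58; j6=j1+pi-yaw = 0.58+3.14-yaw ≤ 3.1 → yaw ≥ 0.62?? or yaw+pi flip: j6=0.58 - yaw=... with yaw=-0.17 → 0.75. I.e., rotate by pi: tool yaw = pi-0.17 → j6=0.75. So rotate the tamper in hand by -pi about tool z... j6 from 3.14 to ~0.2 here. Rotation of pi about tool z: 2.95 rad /0.188 = 16 rows. Tamper symmetric, fine. At currently y=0.02: j1=-0.018; target yaw pi-0.17: j6=0.15. Rotation decreases j6. Direction: earlier world yaw decrease (−0.577) = +tool z and j6 went up. So now tool z negative rotation. Rotvec interpolation from commanded... each row gives pose; rotation vec up to <pi. Fix the tilt at the same time: what about 'turn' (-0.09,0.011,0.153)? Commanded pose may differ from measured? "approached as far as the arm can; from the pose commanded when the call began" - commanded possibly the clipped pose. Do first a pure unwinding of 1.5 rad in 8 rows, at safe spot (raise a little), then use go to fix up. Also y back? Fine here. Lids at (0.53,0.0) 39mm tall; base z ~0.11. OK.

Joint 6 has run into its end stop, which tilted the tool. I'll unwind it by a half turn (same grasp), then carry on.

{"fn": "jog_arm", "kwargs": {
  "increments": {"rx":[0,0,0,0,0,0,0,0,0,0],"ry":[0,0,0,0,0,0,0,0,0,0],"rz":[-0.75,-1.65,-2.55,-3.45,-4.35,-5.25,-6.15,-7,-7.5,-7.5],"tx":[0,0,0,0,0,0,0,0,0,0],"ty":[0,0,0,0,0,0,0,0,0,0],"tz":[-0.2,-0.4,-0.4,-0.4,-0.4,-0.4,-0.4,-0.4,-0.4,-0.4],"finger_gap":[0,0,0,0,0,0,0,0,0,0]}
}}

```text
clock: 6.6
eef_pos: [0.4668, 0.0177, 0.175]
tool_rot: [0.737, 0.674, 0.03, -0.035]
ft_force: [-0.6, -0.1, -3.9]
grip_width: 0.0317
grasp_force: 60.6
```

```bash
python3 - <<'E'
from h import *
go([.475,.03,.165],np.pi-.17)
print(bot.get_obs()["joint_pos"].round(3))
E
```

```text
shift [0.0121 0.0071 0.011 ]
turn [ 0.0597 -0.0821 -1.4889]
[-0.022  0.213 -0.185  1.177  0.092  1.638]
```

{"fn": "jog_arm", "kwargs": {
  "increments": {"rx":[0.03,0.065,0.1,0.14,0.175,0.21,0.245,0.28,0.3,0.3],"ry":[-0.04,-0.09,-0.14,-0.19,-0.24,-0.29,-0.34,-0.385,-0.41,-0.41],"rz":[-0.75,-1.65,-2.55,-3.45,-4.35,-5.25,-6.15,-7,-7.445,-7.445],"tx":[0.04,0.08,0.12,0.16,0.2,0.24,0.24,0.24,0.24,0.24],"ty":[0.02,0.04,0.06,0.08,0.1,0.12,0.14,0.14,0.14,0.14],"tz":[0.04,0.08,0.1,0.12,0.14,0.16,0.2,0.22,0.22,0.22],"finger_gap":[0,0,0,0,0,0,0,0,0,0]}
}}

```text
clock: 7.85
eef_pos: [0.4748, 0.0303, 0.1651]
tool_rot: [0.085, 0.996, 0.0, -0.0]
ft_force: [-0.8, -1.4, -4.1]
grip_width: 0.0318
grasp_force: 60.6
```

```bash
python3 - <<'E'
from h import *
go([.4906,.3212,.12],np.pi-.17)
print(bot.get_obs()["joint_pos"].round(3))
E
```

```text
shift [0.0338 0.2893 0.0452]
turn [ 0.0003 -0.0002 -0.0007]
[ 0.064  0.234 -0.181  1.156  0.     0.234]
```

{"fn": "jog_arm", "kwargs": {
  "increments": {"rx":[0,0,0,0,0,0,0,0,0,0],"ry":[0,0,0,0,0,0,0,0,0,0],"rz":[0,0,0,0,0,0,0,0,0,0],"tx":[0.06,0.14,0.26,0.38,0.5,0.6,0.66,0.676,0.676,0.676],"ty":[0.4,1.2,2.2,3.2,4.2,5.1,5.6,5.786,5.786,5.786],"tz":[0,0,0.2,0.4,0.6,0.8,0.9,0.9,0.9,0.9],"finger_gap":[0,0,0,0,0,0,0,0,0,0]}
}}

```text
clock: 9.1
eef_pos: [0.4902, 0.3197, 0.1205]
tool_rot: [0.085, 0.996, -0.0, 0.0]
ft_force: [-0.0, -0.4, -3.7]
grip_width: 0.0319
grasp_force: 60.8
```

```bash
python3 - <<'E'
from h import *
go([.4906,.3212,.0754],np.pi-.17)
o=bot.get_obs();print(o["joint_pos"].round(3),o["ft_force"])
import cv2
t=bot.camera("top");s=bot.camera("side")
a=cv2.resize(t[150:240,180:300,::-1],(400,300),interpolation=2)
b=cv2.resize(s[140:200,280:360,::-1],(400,300),interpolation=2)
cv2.imwrite("pics/p2.png",np.hstack([a,b]))
k=(proj("side",[.4906,.3212,.075])-[280,140])*5;print(k+[400,0])
E
```

```text
shift [-0.0001  0.0015  0.0451]
turn [-0.0005  0.0002 -0.0003]
[ 0.578  0.475  0.05   1.146 -0.     0.748] [-0.03185755 -0.36510769 -3.74612928]
[595.57353705 130.20647507]
```

View pics/p2.png

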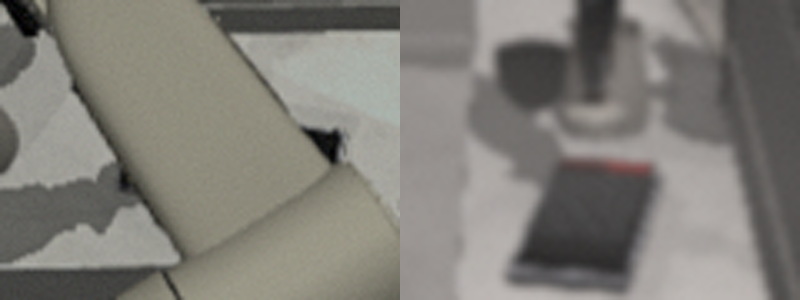

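Upright over the red end, base around (597,115) in the crop, where the projection expects it. Lowering slowly.

{"fn": "jog_arm", "kwargs": {
  "increments": {"rx":[0,0,0,0,0,0,0,0,0],"ry":[0,0,0,0,0,0,0,0,0],"rz":[0,0,0,0,0,0,0,0,0],"tx":[0,0,0,0,0,0,0,0,0],"ty":[0,0.02,0.02,0.02,0.02,0.02,0.02,0.02,0.02],"tz":[0.2,0.5,0.74,0.84,0.88,0.91,0.94,0.96,0.96],"finger_gap":[0,0,0,0,0,0,0,0,0]}
}}

```text
clock: 10.32
eef_pos: [0.4904, 0.3222, 0.0727]
tool_rot: [0.084, 0.996, 0.0, 0.0]
ft_force: [0.0, -1.8, 0.6]
grip_width: 0.032
grasp_force: 61.2
```

{"fn": "jog_arm", "kwargs": {
  "increments": {"rx":[0,0,0,0],"ry":[0,0,0,0],"rz":[0,0,0,0],"tx":[0,0,0,0],"ty":[0,0,0,0],"tz":[0.02,0.04,0.06,0.06],"finger_gap":[0,0,0,0]}
}}

```text
clock: 10.82
eef_pos: [0.4903, 0.3222, 0.0694]
tool_rot: [0.084, 0.996, 0.0, 0.0]
ft_force: [-1.5, -3.6, 3.7]
grip_width: 0.0318
grasp_force: 61.4
```

```bash
python3 -c "
from h import *
go([.4665,.1894,.07],np.pi-.17)"
```

```text
shift [ 0.0012 -0.1349 -0.0006]
turn [0.0004 0.0005 0.0017]
```

{"fn": "jog_arm", "kwargs": {
  "increments": {"rx":[0,0,0,0,0,0,0,0,0,0],"ry":[0,0,0,0,0,0,0,0,0,0],"rz":[0,0,0,0,0,0,0,0,0,0],"tx":[0,0,0,0,0,0,0,0.02,0.02,0.02],"ty":[-0.06,-0.16,-0.26,-0.36,-0.46,-0.56,-0.66,-0.76,-0.86,-0.96],"tz":[0,0,0,0,0,0,0,0,0,0],"finger_gap":[0,0,0,0,0,0,0,0,0,0]}
}}

```text
clock: 12.08
eef_pos: [0.4809, 0.2746, 0.0691]
tool_rot: [0.084, 0.996, 0.0, -0.0]
ft_force: [0.5, 4.9, 4.2]
grip_width: 0.0319
grasp_force: 61.5
```

{"fn": "jog_arm", "kwargs": {
  "increments": {"rx":[0,0,0,0,0,0,0,0,0,0],"ry":[0,0,0,0,0,0,0,0,0,0],"rz":[0,0,0,0,0,0,0,0,0,0],"tx":[0,0,0,0,0,0,0,0,0,0],"ty":[-0.1,-0.2,-0.3,-0.4,-0.5,-0.6,-0.7,-0.8,-0.9,-1],"tz":[0,0,0,0,0,0,0,0,0,0],"finger_gap":[0,0,0,0,0,0,0,0,0,0]}
}}

```text
clock: 13.32
eef_pos: [0.4727, 0.2253, 0.0691]
tool_rot: [0.084, 0.996, 0.0, -0.0]
ft_force: [0.1, 4.3, 4.2]
grip_width: 0.0316
grasp_force: 61.5
```

```bash
python3 -c "
from h import *
go([.4665,.1894,.07],np.pi-.17)"
```

```text
shift [ 0.0001 -0.0365 -0.0009]
turn [ 0.0001 -0.      0.0017]
```

{"fn": "jog_arm", "kwargs": {
  "increments": {"rx":[0,0,0,0,0,0,0,0,0,0],"ry":[0,0,0,0,0,0,0,0,0,0],"rz":[0,0,0,0,0,0,0,0,0,0],"tx":[0,0,0,0,0,0,0,0,0,0],"ty":[-0.1,-0.2,-0.3,-0.4,-0.5,-0.6,-0.7,-0.78,-0.78,-0.78],"tz":[0,0,0,0,0,0,0,0,0,0],"finger_gap":[0,0,0,0,0,0,0,0,0,0]}
}}

```text
clock: 14.58
eef_pos: [0.466, 0.1866, 0.069]
tool_rot: [0.084, 0.996, -0.001, -0.0]
ft_force: [0.3, 1.2, 4.2]
grip_width: 0.0318
grasp_force: 61.4
```

```bash
python3 - <<'E'
from h import *
import cv2
s=bot.camera("side")
cv2.imwrite("pics/p3.png",cv2.resize(s[140:220,270:370,::-1],(600,480),interpolation=2))
E
```

```text
(no output)
```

View pics/p3.png

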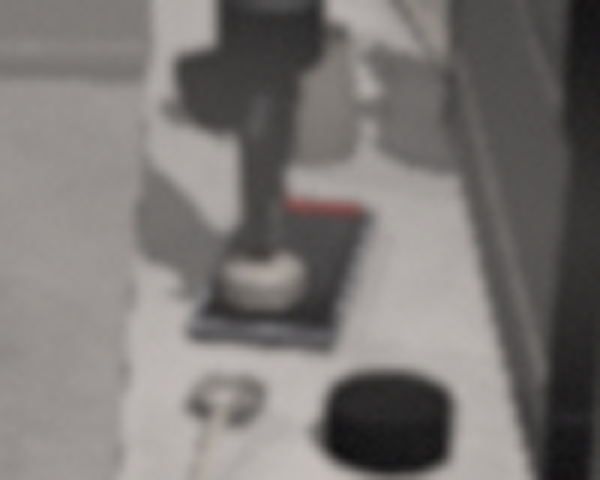

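The base lies flat on the unmarked end (about (262,285)), and the bystanders are undisturbed. Lifting, then tipping.

{"fn": "jog_arm", "kwargs": {
  "increments": {"rx":[0,0,0,0,0,0,0,0,0],"ry":[0,0,0,0,0,0,0,0,0],"rz":[0,0,0,0,0,0,0,0,0],"tx":[0,0,0.2,0.4,0.6,0.8,1,1,1],"ty":[0,0,0,0,0,0,0,0,0],"tz":[-0.1,-0.4,-1,-1.7,-2.4,-3,-3.5,-3.7,-3.7],"finger_gap":[0,0,0,0,0,0,0,0,0]}
}}

```text
clock: 15.75
eef_pos: [0.417, 0.1951, 0.254]
tool_rot: [0.084, 0.996, -0.001, 0.0]
ft_force: [0.1, -0.2, -4.9]
grip_width: 0.0318
grasp_force: 60.8
```

{"fn": "jog_arm", "kwargs": {
  "increments": {"rx":[0.3,0.8,1.3,1.8,2.3,2.8,3.3,3.7,3.925,3.925],"ry":[0,0,0,0,0,0,0,0,0,0],"rz":[0,0,0,0,0,0,0,0,0,0],"tx":[0,0,0,0,0,0,0,0,0,0],"ty":[0,0,0,0,0,0,0,0,0,0],"tz":[0,0,0,0,0,0,0,0,0,0],"finger_gap":[0,0,0,0,0,0,0,0,0,0]}
}}

```text
clock: 17.0
eef_pos: [0.4169, 0.196, 0.2513]
tool_rot: [0.077, 0.92, -0.382, -0.034]
ft_force: [0.7, 0.3, -3.5]
grip_width: 0.0316
grasp_force: 61.0
```

{"fn": "jog_arm", "kwargs": {
  "increments": {"rx":[0,0,0,0],"ry":[0,0,0,0],"rz":[0,0,0,0],"tx":[0,0,0,0],"ty":[0,0,0,0],"tz":[0,0,0,0],"finger_gap":[0,0,0,0]}
}}

```text
clock: 17.5
eef_pos: [0.4169, 0.1955, 0.2545]
tool_rot: [0.078, 0.921, -0.381, -0.032]
ft_force: [-1.7, 0.3, -5.0]
grip_width: 0.0318
grasp_force: 61.0
```

```bash
python3 - <<'E'
from h import *
import cv2
o=bot.get_obs();print(Rn.from_quat(o["tool_rot"]).as_matrix()[2].round(3),o["joint_pos"].round(3))
s=bot.camera("side")
cv2.imwrite("pics/p4.png",cv2.resize(s[60:260,250:410,::-1],(480,600),interpolation=2))
E
```

```text
[-0.001 -0.706 -0.708] [ 0.732  0.629  0.376  1.981 -0.454  1.06 ]
```

View pics/p4.png

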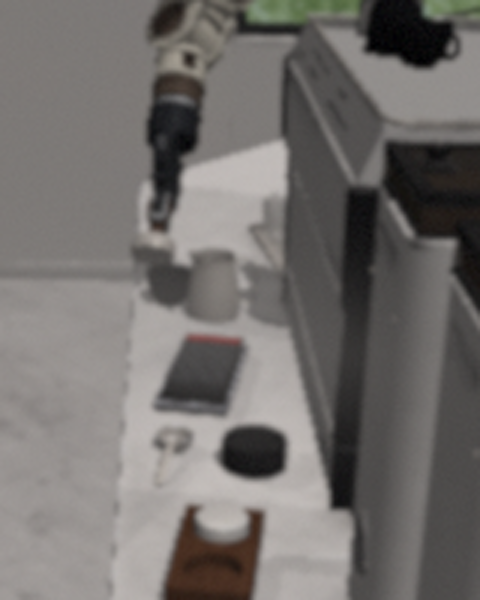

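The tamper is held tipped by 45°, with its base at about (152,245) in the crop and its underside roughly 0.22 m up. The pad is up and the leveller is in its socket at (222,520).

```bash
python3 -c "
from workcell import bot
print(bot.job_done())"
```

```text
the job is handed in; nothing more can be done
None
```

The tamper was drawn out, wiped along the pad from the red end to the other at about 8 N, and is held still about 0.22 m up and tipped 45°; the job is handed in at about 17.5 s, but the judge's verdict was not shown.

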